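Turn the keyring layout board over onto the cork mat

ROBOT

A 6-joint arm with a two-finger parallel gripper is mounted at the origin on the work surface. World frame = base frame: x ahead of the robot, y to its left, z up, the work surface at z = 0. Lengths are in m, angles in degrees, forces in N, time in s.
With the tool pointing down it reaches from about 0.325 to 0.85 m from the base axis. Payload 15.5 kg.
Tool frame: the origin (TCP) lies at the very end of the fingers, on their centre line; the grasp point (between the pads) lies arm.grip_depth behind it (arm.grip_depth is the distance from the TCP to the grasp point, in m); z points along the fingers, y is the line along which they close (so a half turn about z gives the same grasp; the last joint's range is limited). The gripper opens to 91 mm and grips with 3 to 60 N. Pads are 32 mm wide; open, the fingers measure 118 mm over their backs; the gripper's body (76 mm by 178 mm) begins 60 mm behind the grasp point.
Start: joints at [70.216, 28.281, 77.091, -0, 74.628, -5.472], TCP at [0.155, 0.606, 0.214] pointing down, gripper open.
Joint ranges: [-166.48, 166.48], [-47.26, 123.95], [12.59, 153.08], [-70.14, 250.14], [6.76, 159.57], [-176.63, 176.63]. Speed limits (degrees/s): [108.29, 108.29, 147.25, 172.46, 172.46, 172.46].

INTERFACE

Orientations are given as a 3x3 rotation matrix whose columns are the frame's x, y, z axes.
In Python, from rig import arm gives the robot as it stands. Calls block until the motion is done:
- arm.move_to(position, orientation): joint-space move of the TCP to a pose.
- arm.move_l(position, orientation=None, feed=0.15): straight line of the TCP; orientation=None keeps the orientation; feed is the mean speed in m/s.
- arm.move_joints(angles): joint-space move.
- arm.grip(opening): finger opening in m; the grip force is fixed at half the most; returns when the fingers have stopped.
- arm.sleep(seconds).
- arm.solve_ik(position, orientation): joint angles nearest the present ones, or None.
- arm.snapshot(name): name is "scene" or "top"; returns the picture (480x640x3 uint8, red, green, blue); there is no depth.
- arm.get_calibration(name): a dict with "intrinsics" (3x3 intrinsics, pixels), "k1" (the pictures are not rectified: a ray, as slopes to the right and down, at radius r is drawn at 1 + k1 r^2 times it, then the intrinsics apply), "cam_to_world" (4x4, takes a point from camera to world coordinates). Camera axes: x right, y down, z forward; pixel columns grow to the right and rows downward; lengths in m; the calibration is good to about 2 mm. A picture is of the moment at which its call begins. get_calibration takes no time and is no camera call.
A pose or a line that the arm cannot do raises arm.Unreachable and nothing moves.
- arm.sign_off(): hands the job in; it is judged then, once.
Readings, each from a call of its own:
- arm.current_t(): time.
- arm.current_joint_positions(): joint angles.
- arm.current_dq(): joint speeds.
- arm.current_tau(): joint torques, N m.
- arm.current_ee_pos(): TCP position.
- arm.current_tool_rot(): TCP orientation.
- arm.current_force(): force on the tool from outside, world axes, zero at the start.
- arm.current_torque(): the same for the moment, N m.
- arm.current_width(): finger opening in m.
- arm.current_grasp_force(): force on a finger pad.
Only numpy, scipy, OpenCV 4.12 (cv2) and the standard library are available. Lean on these libraries where they do the work, as an engineer would, in place of code of your own. Each camera call takes 0.05 s, during which the arm holds its last target. There are 200 camera calls.

TASK

The thin wooden layout board is lying face down on the low wooden riser, too wide and too thin to be picked up as it lies. Slide it part way out over an edge of the riser so that you can get hold of it from under, lift it off, turn it over and lay it down (do not drop it) flat in the middle of the cork mat, squared up with the mat and with its pocketed face up. The board must not touch the bare table, and everything else on the table and the riser stays where it is.

Things in the scene. Friction and masses are not known exactly. Their poses are not given: they have to be found in the camera images.
- board: rectangular wooden layout board, 150 x 120 x 8 mm, edges rounded 1.5 mm, about 0.14 kg (0.1 to 0.2), lying on the riser. Origin at its very centre; x along the 150 mm side, y along the 120 mm side, z out of its plain back: up at the start, down when turned over. The other face (hidden at the start) has three round pocket marks and three slots and is just as flat. Its middle starts within 45 mm of the riser's, its sides within 0.15 rad of the riser's
- riser: fixed low wooden bench standing on the table, on its left or right half: flat top 300 mm (x) by 240 mm (y) by 20 mm thick, top surface 100 mm above the table. Origin at table level under its middle; z up. Below the top it is open along both long (y) sides; two 18 mm upright end panels at x = -125 and +125 mm carry it, set back 30 mm from the long edges. The table beside the long edge that looks to the table's middle is free, but for the spool by its near end
- mat: fixed cork mat 230 x 230 mm, 4 mm thick, lying on the table on the other half from the riser. Origin at the centre of its underside; x and y along its sides; z up
- table: the dark wooden table, its top at height 0
- jar: small amber jar, 32 mm across, 48 mm tall, standing on the riser at its end away from the robot (+x end); origin at the centre of its foot; leave alone
- weight: small brass weight, 34 mm across, 34 mm tall, standing on the riser at its end away from the robot (+x end); origin at the centre of its foot; leave alone
- glue: glue bottle with a long tapered nozzle, 60 mm across, 185 mm tall; origin at the centre of its foot; leave alone
- awl: wooden-handled awl, 150 mm long, lying on the table at the robot's right; its origin lies in its handle; leave alone
- spool: thread spool, 40 mm across, 44 mm tall, standing between riser and mat on the robot's side; origin at the centre of its foot; leave alone
- mug: white mug, 76 mm across, 85 mm tall; origin at the centre of its foot; leave alone
- parcel: closed cardboard parcel 120 x 90 x 45 mm; origin at the centre of its underside; leave alone
There are look-alikes about, which are no part of the job. Of the things like the board, leave any that is yellow; of the rest the smaller one is meant.

How it is judged:
By the outcome, as a careful person would: the job done as asked, in the order asked, and still so for the second after the job is handed in, with the robot touching nothing.
It also fails if it takes over 59 s, if anything falls off the work surface, if the arm or the gripper's body presses on something with over 40 N, if the wrist force passes 120 N, or if a joint passes its speed limit or range.

## Working session

There is one attempt and no reset: what is moved stays moved. The work goes in short steps, each a Python script; the robot and the scene stay as the last script left them, time stands still between calls to the robot, and variables do not carry over. Pictures are saved under pics/ and viewed, at most 13 in all, crops included, and the job is handed in when it is done.

```bash
ls; mkdir -p pics; python3 - <<'E'
from rig import arm
import cv2,numpy as np
for n in("scene","top"):
    im=arm.snapshot(n); cv2.imwrite(f"pics/{n}0.png",im[:,:,::-1]); c=arm.get_calibration(n); print(n,np.round(c["intrinsics"],1).tolist(),c["k1"],np.round(c["cam_to_world"],3).tolist())
print(arm.grip_depth,arm.current_t())
E
```

```text
pics
scene [[478.5, 0.0, 320.7], [0.0, 478.5, 235.6], [0.0, 0.0, 1.0]] 0.005500751180930629 [[0.182, 0.791, -0.584, 1.235], [0.983, -0.141, 0.116, -0.163], [0.009, -0.595, -0.804, 1.144], [0.0, 0.0, 0.0, 1.0]]
top [[453.1, 0.0, 326.9], [0.0, 453.1, 242.2], [0.0, 0.0, 1.0]] -0.11825362447653943 [[-0.018, -0.995, 0.099, 0.406], [-1.0, 0.016, -0.025, 0.022], [0.024, -0.099, -0.995, 1.143], [0.0, 0.0, 0.0, 1.0]]
0.0188 0.1
```

View pics/top0.png

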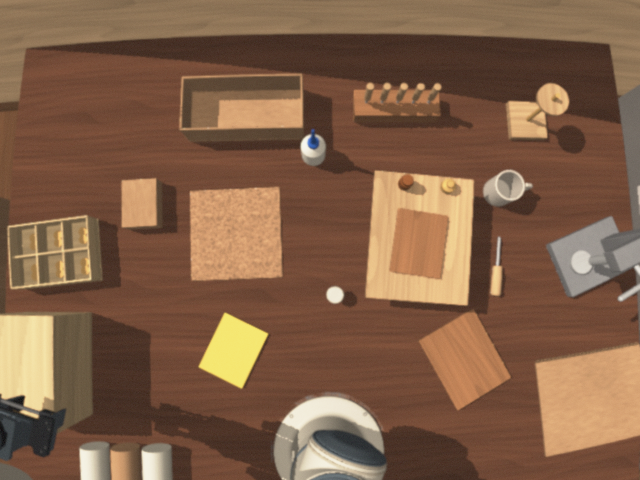

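View pics/scene0.png

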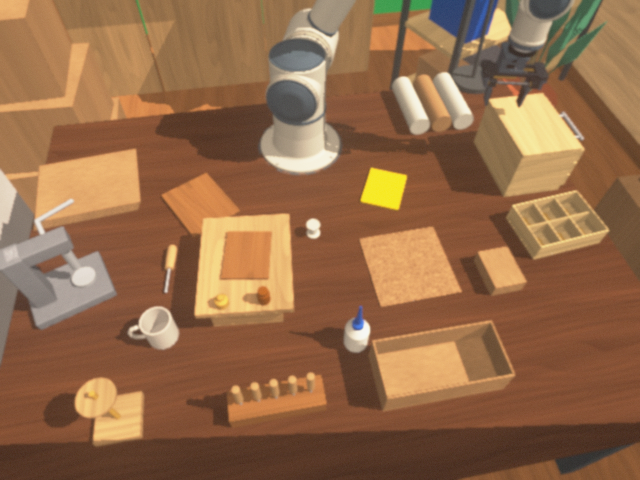

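Candidates for the board (top view): the red-brown board on the riser (419,243), the yellow sheet (234,350), and the larger brown board lying on the table (464,360). I choose (419,243), since it is not yellow, is the smaller one and lies on the riser. Next I measure it.

```bash
cat > h.py <<'E'
import cv2,numpy as np
from rig import arm
def ray(n,px):
    c=arm.get_calibration(n);K=np.array(c["intrinsics"]);T=np.array(c["cam_to_world"]);k=c["k1"]
    p=np.atleast_2d(np.asarray(px,float)).reshape(-1,2)
    u=cv2.undistortPoints(p[:,None],K,np.array([k,0,0,0,0.]))[:,0]
    return T[:3,3],np.c_[u,np.ones(len(u))]@T[:3,:3].T
def cast(n,px,z):
    o,d=ray(n,px);return (o+d*((z-o[2])/d[:,2])[:,None])[:,:2]
def blob(im,seed,lo,hi,box):
    hsv=cv2.cvtColor(im,cv2.COLOR_RGB2HSV);m=cv2.inRange(hsv,np.array(lo),np.array(hi))
    b=np.zeros_like(m);x0,y0,x1,y1=box;b[y0:y1,x0:x1]=m[y0:y1,x0:x1]
    b=cv2.morphologyEx(cv2.morphologyEx(b,cv2.MORPH_CLOSE,np.ones((7,7))),cv2.MORPH_OPEN,np.ones((5,5)))
    cs=cv2.findContours(b,cv2.RETR_EXTERNAL,cv2.CHAIN_APPROX_NONE)[0]
    return max(cs,key=cv2.contourArea)[:,0]
def rect(n,c,z):
    (cx,cy),(w,h),a=cv2.minAreaRect((cast(n,c,z)*1000).astype(np.float32))
    if w<h: w,h,a=h,w,a-90
    return np.round([cx,cy,w,h,(a+90)%180-90 if abs(a)>90 else a],1)
E
python3 - <<'E'
from h import *
for n,B,S in(("top",(388,200,452,285),(419,243)),("scene",(212,224,282,288),(247,255))):
    im=cv2.imread(f"pics/{n}0.png")[:,:,::-1].copy();hsv=cv2.cvtColor(im,cv2.COLOR_RGB2HSV)
    def px(x,y):return np.median(hsv[y-2:y+3,x-2:x+3].reshape(-1,3),0)
    P={"top":dict(board=(419,243),riser=(385,240),riser2=(455,280),mat=(235,232),tbl=(335,350)),"scene":dict(board=(247,255),riser=(210,260),riser2=(283,250),mat=(410,265),tbl=(340,300))}[n]
    print({k:px(*v).tolist() for k,v in P.items()})
E
python3 - <<'E'
from h import *
Rz=np.array([0,-1,0.])
for x in(.40,.45,.5):
  for yy in(-.05,.0):
    for s in(1,-1):
      ax=np.array([0,0,1.])*s; R=np.c_[np.cross(ax,Rz),ax,Rz]
      for z in (.104,.25):
        q=arm.solve_ik([x,yy,z],R);print(x,yy,z,s,None if q is None else np.round(q,0))
E
python3 - <<'E'
import cv2
im=cv2.imread("pics/top0.png")[150:320,350:490]
cv2.imwrite("pics/crop.png",cv2.resize(im,None,fx=3.4,fy=3.4,interpolation=cv2.INTER_CUBIC))
E
```

```text
{'board': [12.0, 138.0, 184.0], 'riser': [16.0, 110.0, 224.0], 'riser2': [18.0, 105.0, 236.0], 'mat': [13.0, 120.0, 207.0], 'tbl': [10.0, 132.0, 113.0]}
{'board': [13.0, 162.0, 213.0], 'riser': [20.0, 120.0, 244.0], 'riser2': [18.0, 125.0, 238.0], 'mat': [14.0, 137.0, 223.0], 'tbl': [10.0, 149.0, 130.0]}
0.4 -0.05 0.104 1 [ 30.  66. 104. -60.  95. 171.]
0.4 -0.05 0.25 1 [ 30.  49. 107. -62. 102. 159.]
0.4 -0.05 0.104 -1 [ 30.  66. 104. -60.  95.  -9.]
0.4 -0.05 0.25 -1 [ 30.  49. 107. -62. 102. -21.]
0.4 0.0 0.104 1 [ 35.  65.  99. -56.  99. 167.]
0.4 0.0 0.25 1 [ 35.  49. 103. -58. 106. 156.]
0.4 0.0 0.104 -1 [ 35.  65.  99. -56.  99. -13.]
0.4 0.0 0.25 -1 [ 35.  49. 103. -58. 106. -24.]
0.45 -0.05 0.104 1 [ 28.  65.  98. -63.  98. 165.]
0.45 -0.05 0.25 1 [ 28.  50. 101. -65. 103. 154.]
0.45 -0.05 0.104 -1 [ 28.  65.  98. -63.  98. -15.]
0.45 -0.05 0.25 -1 [ 28.  50. 101. -65. 103. -26.]
0.45 0.0 0.104 1 [ 32.  65.  94. -60. 101. 162.]
0.45 0.0 0.25 1 [ 32.  50.  97. -62. 107. 151.]
0.45 0.0 0.104 -1 [ 32.  65.  94. -60. 101. -18.]
0.45 0.0 0.25 -1 [ 32.  50.  97. -62. 107. -29.]
0.5 -0.05 0.104 1 [ 25.  65.  92. -66.  99. 159.]
0.5 -0.05 0.25 1 [ 25.  51.  95. -69. 104. 148.]
0.5 -0.05 0.104 -1 [ 25.  65.  92. -66.  99. -21.]
0.5 -0.05 0.25 -1 [ 25.  51.  95. -69. 104. -32.]
0.5 0.0 0.104 1 [ 30.  66.  88. -63. 103. 157.]
0.5 0.0 0.25 1 [ 30.  52.  91. -66. 108. 146.]
0.5 0.0 0.104 -1 [ 30.  66.  88. -63. 103. -23.]
0.5 0.0 0.25 -1 [ 30.  52.  91. -66. 108. -34.]
```

View pics/crop.png

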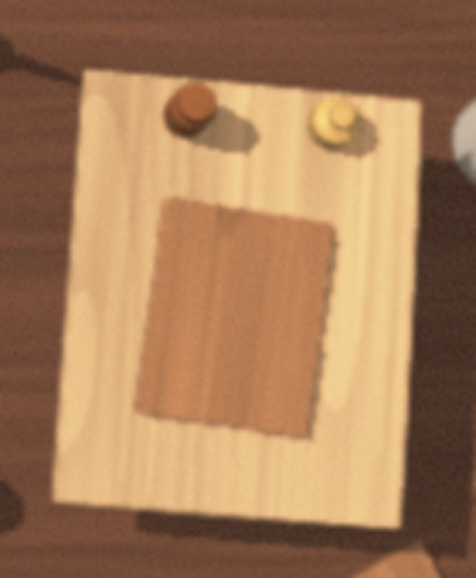

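The crop shows a plain red-brown rectangle centred near top-view pixel (419,243), alone on the pale riser. The jar and weight stand behind it at (406,181) and (449,185), so the choice holds. Horizontal gripper poses at the inner long edge are reachable.

```bash
cat > meas.py <<'E'
from h import *
def hs(n): return cv2.imread(f"pics/{n}0.png")[:,:,::-1].copy()
t,s=hs("top"),hs("scene")
print("board t",rect("top",blob(t,0,(5,127,150),(14,220,215),(385,203,455,285)),.108))
print("board s",rect("scene",blob(s,0,(5,145,150),(17,230,225),(214,226,278,284)),.108))
print("riser t",rect("top",blob(t,0,(12,60,195),(28,126,255),(355,160,480,310)),.1))
print("riser s",rect("scene",blob(s,0,(14,60,205),(28,140,255),(190,205,300,320)),.1))
print("mat t",rect("top",blob(t,0,(5,60,140),(25,255,255),(183,183,288,286)),.004))
print("mat s",rect("scene",blob(s,0,(5,60,165),(25,255,255),(352,220,470,308)),.004))
print("spool t",cast("top",[335,295],.044)*1000,"glue t",cast("top",[311,155],.03)*1000,"mug",cast("top",[503,190],.08)*1000)
print("jar",cast("top",[407,180],.14)*1000,"wt",cast("top",[449,185],.13)*1000)
E
python3 meas.py
```

```text
board t [ 504.1 -217.7  149.9  120.5  -10. ]
board s [ 508.  -216.2  145.3  121.6  -10.1]
riser t [ 519.1 -224.4  299.3  240.3   -5.7]
riser s [ 521.3 -221.8  302.1  240.2   -5.9]
mat t [547.  226.1 233.1 232.9   1.6]
mat s [548.2 227.8 235.6 233.6   1.3]
spool t [[387.01060484 -23.11492879]] glue t [[738.98212516  29.88739538]] mug [[ 634.01080166 -440.55907457]]
jar [[ 645.55394621 -188.72179041]] wt [[ 635.59062945 -289.05324035]]
```

Both views agree:

| Item | Centre (mm) | Angle | Size check |
|---|---|---|---|
| Board | (505,-217) | -10° | matches to a few mm |
| Riser | (520,-223) | -5.8° | matches to a few mm |
| Mat | (547.5,227) | 1.4° | matches to a few mm |

Next I check IK for the lay-down headings.

```bash
cat >> h.py <<'E'
def u(a): a=np.radians(a);return np.array([np.cos(a),np.sin(a),0])
Z=np.array([0,0,1.])
RI=np.array([.520,-.223,0]);RA=-5.8;XR,YR=u(RA),u(RA+90)
MAT=np.array([.5475,.227,.004]);MA=1.4
def rot(y,z): return np.c_[np.cross(y,z),y,z]
def down(ydir): return rot(ydir,-Z)
INS=.028
def lay(head,a,s,ins=INS,lift=0.,th=None):   # gripped pose with far edge down on mat, tilt a
    h=u(MA+head);r=np.radians(a);z=np.cos(r)*h-np.sin(r)*Z;n=np.sin(r)*h+np.cos(r)*Z
    far=MAT+.06*h
    return far-(.12-ins)*z+.004*n+lift*Z, rot(-s*n,z)
E
python3 - <<'E'
from h import *
g=lambda s:(RI-.0155*XR+(.168-.028)*YR+.1045*Z, rot(s*Z,-YR))
for s in(1,-1): print("grasp",s,np.round(arm.solve_ik(*g(s)),0))
for s in(1,-1):
  for hd in(0,90,-90,180):
    for a,l in((35,0),(35,.1),(60,0)):
      q=arm.solve_ik(*lay(hd,a,s,lift=l)); print(s,hd,a,l,None if q is None else np.round(q,0))
p=RI-.0155*XR-.095*YR
for sg in(1,-1):
  for z in(.3,.103): q=arm.solve_ik(p+z*Z,down(sg*XR));print("push",sg,z,None if q is None else np.round(q,0))
E
```

```text
grasp 1 [ 20.  66.  87. -66. 101. 156.]
grasp -1 [ 20.  66.  87. -66. 101. -24.]
1 0 35 0 [ 31.  50. 132. 209.  57.   1.]
1 0 35 0.1 [ 31.  32. 130. 220.  40. -14.]
1 0 60 0 [  22.   31.  112.  -50.   13. -113.]
1 90 35 0 [-14.  49.  99.  58.  68.  34.]
1 90 35 0.1 [-14.  39.  97.  55.  75.  44.]
1 90 60 0 [ 1. 36. 97. 38. 54. 65.]
1 -90 35 0 [ 40.  58.  67. -40.  95. -40.]
1 -90 35 0.1 [ 40.  50.  66. -41. 102. -46.]
1 -90 60 0 [ 30.  42.  80. -27.  75. -50.]
1 180 35 0 [ 12.  67.  41.  10. 126.  12.]
1 180 35 0.1 [ 12.  61.  39.  12. 134.  14.]
1 180 60 0 [14. 48. 67.  6. 95. 11.]
-1 0 35 0 None
-1 0 35 0.1 [ 31.  32. 130. 220.  40. 166.]
-1 0 60 0 [ 22.  31. 112. -50.  13.  67.]
-1 90 35 0 [ -14.   49.   99.   58.   68. -146.]
-1 90 35 0.1 [ -14.   39.   97.   55.   75. -136.]
-1 90 60 0 [   1.   36.   97.   38.   54. -115.]
-1 -90 35 0 [ 40.  58.  67. -40.  95. 140.]
-1 -90 35 0.1 [ 40.  50.  66. -41. 102. 134.]
-1 -90 60 0 [ 30.  42.  80. -27.  75. 130.]
-1 180 35 0 [  12.   67.   41.   10.  126. -168.]
-1 180 35 0.1 [  12.   61.   39.   12.  134. -166.]
-1 180 60 0 [  14.   48.   67.    6.   95. -169.]
push 1 0.3 [-38.  21.  75.  -0.  84. -33.]
push 1 0.103 [-38.  33.  90.  -0.  58. -33.]
push -1 0.3 [-38.  21.  75.  -0.  84. 147.]
push -1 0.103 [-38.  33.  90.  -0.  58. 147.]
```

```bash
cat >> h.py <<'E'
def P(x,y,z): return RI+x*XR+y*YR+z*Z
def boardtop(im=None):
    im=arm.snapshot("top") if im is None else im
    r=rect("top",blob(im,0,(5,127,150),(14,220,215),(330,195,455,290)),.108)
    d=np.array([r[0]/1000,r[1]/1000,0])-RI
    return r,np.round([1000*d@XR,1000*d@YR,r[4]-RA],1)
E
python3 - <<'E'
from h import *
R=down(-XR) if abs(arm.solve_ik(P(-.0155,-.095,.3),down(-XR))[5])<100 else down(XR)
arm.move_to(P(-.0155,-.095,.30),R)
arm.grip(.075)
arm.move_l(P(-.0155,-.095,.125),feed=.25)
arm.move_l(P(-.0155,-.095,.1032),feed=.05); print(arm.current_force())
arm.move_l(P(-.0155,.024,.1032),feed=.08); print(arm.current_force(),arm.current_ee_pos(),arm.current_t())
arm.move_l(P(-.0155,.014,.1032),feed=.1)
im=arm.snapshot("scene");cv2.imwrite("pics/s1.png",im[:,:,::-1])
E
```

```text
[-0.14278429 -0.09794172 -0.71797109]
[1.11777253 0.19699021 0.20693915] [ 0.50693173 -0.1978158   0.10313568] 7.0583
```

View pics/s1.png

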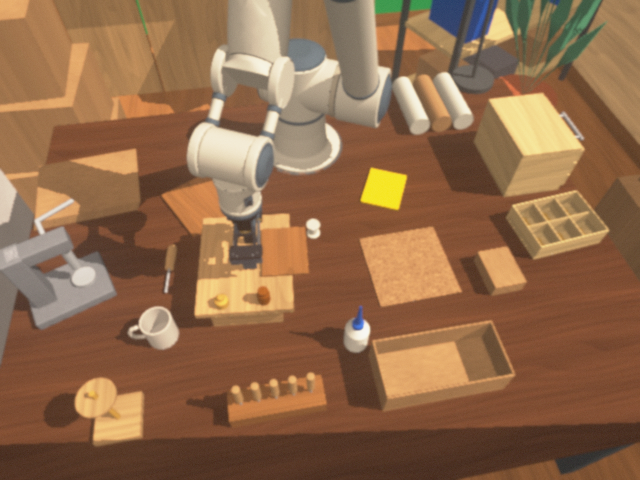

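The board (262–308, 226–274) has moved toward the middle, stayed square, and now overhangs the edge. The gripper sits behind it. I'll measure the protruding edge from this view.

```bash
python3 - <<'E'
from h import *
im=cv2.imread("pics/s1.png")[:,:,::-1].copy()
c=blob(im,0,(5,145,150),(17,230,225),(255,215,320,285))
w=np.c_[cast("scene",c,.108),np.zeros(len(c))]-RI
w=np.c_[w@XR,w@YR]*1000
print(rect("scene",c,.108), w.min(0),w.max(0))
e=w[w[:,1]>w[:,1].max()-8]; e=e[np.abs(e[:,0]+15)<60]; print(np.polyfit(e[:,0],e[:,1],1))
print((np.array(arm.current_ee_pos())-RI)@YR, arm.current_width())
E
```

```text
[ 512.  -116.   157.8  122.2   -7.5] [-97.0869585   42.85482942] [ 60.24413691 166.4790092 ]
[1.40886847e-02 1.64333709e+02]
0.013660064142846498 0.07496681703028113
```

```bash
python3 - <<'E'
from h import *
arm.move_l(P(-.0155,.028,.1032),feed=.06); print(arm.current_force())
arm.move_l(P(-.0155,.020,.1032),feed=.1)
arm.move_l(P(-.0155,.020,.30),feed=.25)
G=rot(Z,-YR)
arm.move_to(P(-.018,.24,.32),G); print(arm.current_t(),np.round(arm.current_joint_positions()))
arm.grip(.036)
print(boardtop())
im=arm.snapshot("top");cv2.imwrite("pics/t2.png",im[:,:,::-1])
im=arm.snapshot("scene");cv2.imwrite("pics/s2.png",im[:,:,::-1])
E
```

```text
[ 0.42861852  0.15096686 -0.25714952]
11.3417 [ 28.  48.  81. -67. 116. 134.]
(array([ 534.4, -116.6,  120.4,  100.2,   83.9]), array([  3.6, 107.3,  89.7]))
```

View pics/t2.png

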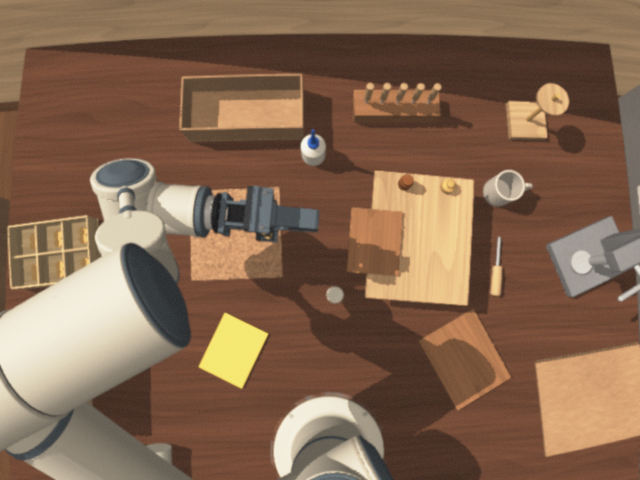

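The board's back edge is clear. It spans (350,208) to (403,277) in the top view and overhangs the riser's left edge by about 48 mm. The gripper is horizontal at (318,220) and lined up with it.

```bash
python3 - <<'E'
from h import *
f=lambda:np.round(arm.current_force(),1)
arm.move_l(P(-.018,.205,.30),feed=.25)
arm.move_l(P(-.018,.205,.1045),feed=.15); print(f())
arm.move_l(P(-.018,.1395,.1045),feed=.08); print(f(),arm.current_ee_pos())
arm.grip(0.0); print(f(),arm.current_width(),arm.current_grasp_force())
arm.move_l(P(-.018,.1395,.115),feed=.05);print(f())
arm.move_l(P(-.018,.1395,.32),feed=.2); print(f(),arm.current_width(),arm.current_t())
im=arm.snapshot("scene");cv2.imwrite("pics/s3.png",im[:,:,::-1])
E
```

```text
[-0.6 -0.1 -0.1]
[ 0.3  0.5 -0.5] [ 0.51633032 -0.08212486  0.10450563]
[-0.4  0.1 -2. ] 0.007950636148644859 29.99862849712372
[ 0.   0.3 -1.6]Traceback (most recent call last):
  File "<stdin>", line 8, in <module>
rig.Unreachable: the arm cannot follow that straight line within its joint ranges
```

```bash
python3 - <<'E'
from h import *
f=lambda:np.round(arm.current_force(),1)
arm.move_l(P(-.018,.16,.16),feed=.12);print(f(),np.round(arm.current_joint_positions()))
arm.move_l(P(-.018,.24,.32),feed=.2); print(f(),arm.current_width(),arm.current_t(),np.round(arm.current_joint_positions()))
im=arm.snapshot("scene");cv2.imwrite("pics/s3.png",im[:,:,::-1])
for l in(.15,.03): print(np.round(arm.solve_ik(*lay(-90,35,1,lift=l))))
E
```

```text
[ 0.2  0.1 -1.5] [ 22.  61.  88. -66. 104. 151.]
[-0.3  0.9 -1.6] 0.007737385236835687 17.4667 [ 28.  48.  81. -67. 116. 134.]
[ 40.  47.  64. -42. 105. -49.]
[ 40.  55.  67. -40.  97. -42.]
```

View pics/s3.png

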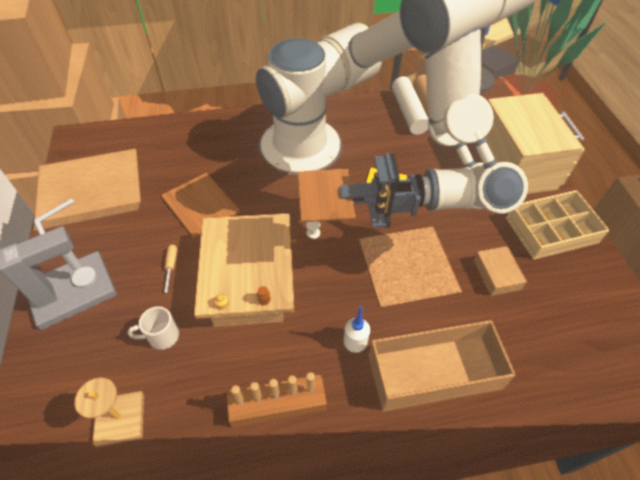

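The board is held level with its back up at (299–354, 170–220), clear of everything. The riser, jar, weight and spool look undisturbed. I'll measure where it sits in the grip, then turn it over.

```bash
python3 - <<'E'
from h import *
im=cv2.imread("pics/s3.png")[:,:,::-1].copy()
c=blob(im,0,(5,140,140),(17,240,235),(285,160,362,228))
w=np.c_[cast("scene",c,.324),np.zeros(len(c))]-P(-.018,.24,0); w=np.c_[w@XR,w@YR]*1000
print(rect("scene",c,.324),w.min(0),w.max(0))
for lo,hi,ax in((-200,-60,0),(60,200,0)):
    e=w[(w[:,0]>lo)&(w[:,0]<hi)&(w[:,1]>-75)&(w[:,1]<10)];print(np.polyfit(e[:,1],e[:,0],1))
e=w[(w[:,1]<-75)&(abs(w[:,0])<60)];print(np.polyfit(e[:,0],e[:,1],1))
arm.move_to(*lay(-90,35,1,lift=.15))
print(arm.current_t(),np.round(arm.current_force(),1),arm.current_width())
for n in("scene","top"):
    im=arm.snapshot(n);cv2.imwrite(f"pics/{n}4.png",im[:,:,::-1])
a=cv2.imread("pics/scene4.png")[120:345,330:630];b=cv2.imread("pics/top4.png")[130:355,60:360]
cv2.imwrite("pics/c4.png",cv2.resize(np.hstack([a,b]),(800,300)))
E
```

```text
[523.9 -11.1 157.7 129.4  -4.3] [-78.94381146 -93.59928323] [78.26804042 37.290974  ]
[ -0.13413232 -77.87160651]
[2.59109014e-02 7.68909393e+01]
[ 1.67404788e-02 -9.20166053e+01]
20.325 [ 0.  -0.3 -1.4] 0.007627441064389889
```

View pics/c4.png

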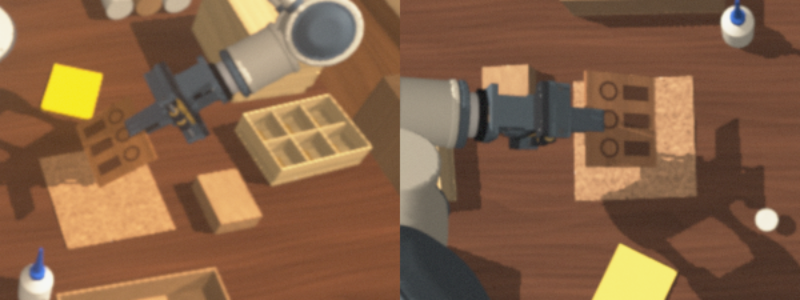

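The left half (scene) and right half (top) both show the board turned over, with three rings and three slots facing up, tilted above the mat. The far edge is 92 mm from the TCP, as planned. Next I lower that edge onto the mat.

```bash
sed -i 's/^def lay(head/MAH=2.1\ndef lay(head/; s/h=u(MA+head)/h=u(MAH+head)/' h.py; python3 - <<'E'
from h import *
arm.move_to(*lay(-90,35,1,lift=.10))
arm.move_l(lay(-90,35,1,lift=.008)[0],feed=.1)
f0=np.array(arm.current_force())
for k in range(14):
    l=.007-.001*k
    arm.move_l(lay(-90,35,1,lift=l)[0],feed=.03)
    df=np.array(arm.current_force())-f0
    if df[2]>1.5: break
print(l,np.round(df,1),arm.current_t(),arm.current_width())
for w in(.012,.018,.025,.033): 
    arm.grip(w);arm.sleep(.1)
print(np.round(np.array(arm.current_force())-f0,1),arm.current_width(),arm.current_t())
im=arm.snapshot("scene");cv2.imwrite("pics/s5.png",cv2.resize(im[150:330,330:570,::-1],(800,600)))
E
```

```text
-0.001 [-1.7  1.4  6. ] 24.0583 0.007998505865838793
[-0.  -0.7  0. ] 0.03322872716991436 25.7833
```

View pics/s5.png

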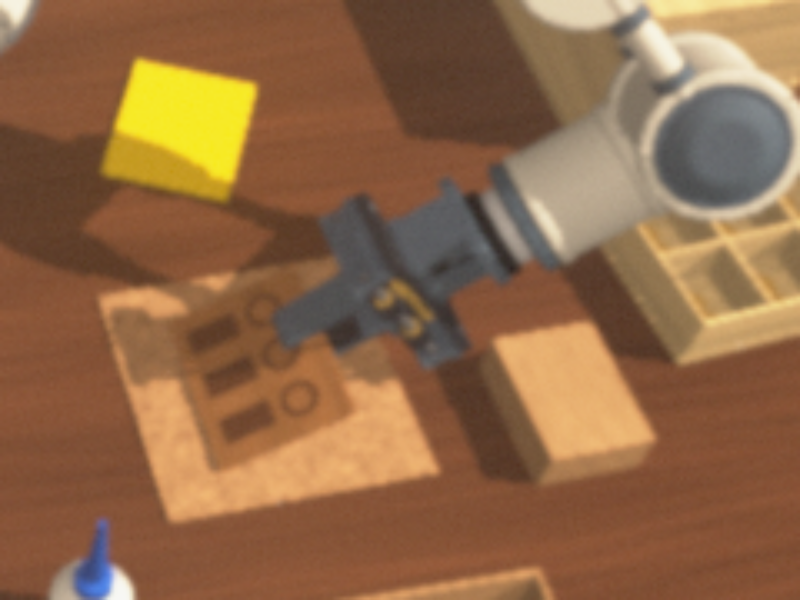

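```bash
python3 - <<'E'
from h import *
print("parcel", cast("top",[[122,180],[160,180],[161,228],[123,229]],.045).round(3).tolist())
for w in(.042,.052,.062,.072,.082,.09):
    arm.grip(w);arm.sleep(.08)
print(np.round(arm.current_force(),1),arm.current_t(),arm.current_ee_pos())
im=arm.snapshot("scene");cv2.imwrite("pics/s6.png",cv2.resize(im[150:330,330:570,::-1],(800,600)))
E
```

```text
parcel [[0.681, 0.506], [0.678, 0.408], [0.557, 0.402], [0.556, 0.499]]
[-0.3  0.5 -0.9] 28.5917 [0.54700598 0.24004522 0.05904342]
```

View pics/s6.png

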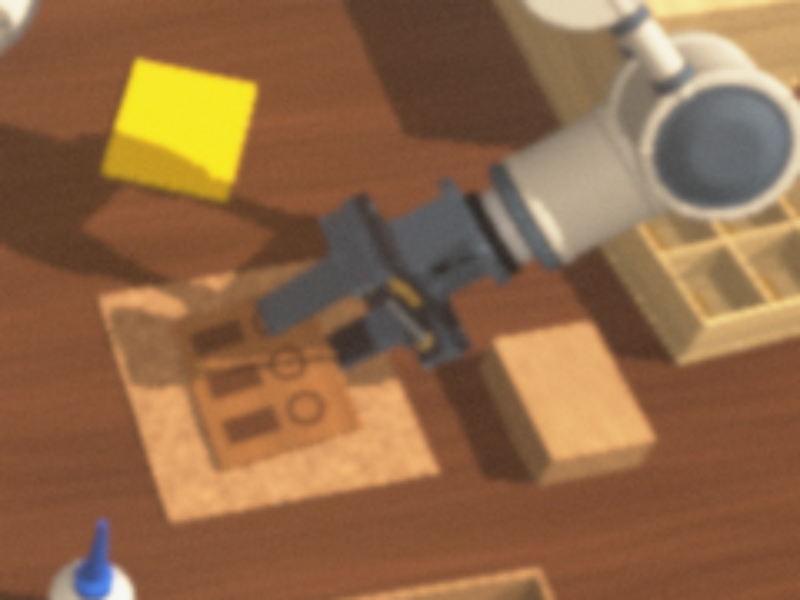

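The board lies nearly flat at (180–355, 300–470), with its near edge on the tip of the lower finger. The parcel is about 40 mm behind the gripper body, so a 26 mm withdrawal is safe.

```bash
cat >> h.py <<'E'
def boardmat(n,k):
    im=arm.snapshot(n);cv2.imwrite(f"pics/{n}{k}.png",im[:,:,::-1])
    return im
E
python3 - <<'E'
from h import *
b=u(MAH+90); p=np.array(arm.current_ee_pos())
arm.move_l(p+.008*b-.004*Z,feed=.04)
arm.move_l(p+.026*b-.004*Z,feed=.05); print(np.round(arm.current_force(),1))
arm.move_l(p+.030*b+.12*Z,feed=.2)
q=np.array(arm.current_joint_positions()); q[0]+=35; q[1]-=15; arm.move_joints(q)
print(arm.current_t())
for n in("top","scene"): boardmat(n,7)
a=cv2.imread("pics/top7.png")[170:300,150:350];c=cv2.imread("pics/scene7.png")[200:330,330:530]
cv2.imwrite("pics/c7.png",cv2.resize(np.hstack([a,c]),(800,260),interpolation=cv2.INTER_CUBIC))
E
```

```text
[-0.5 -0.7 -0. ]
31.775
```

View pics/c7.png

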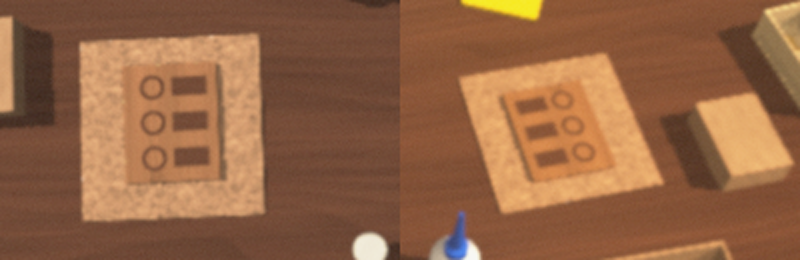

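The board lies flat on the mat with the pocketed face up, at crop pixels (125,66)–(220,182). Next I measure its centring.

```bash
python3 - <<'E'
from h import *
for n,B,M in(("top",(200,195,272,270),(183,183,288,290)),("scene",(375,235,445,296),(352,222,470,310))):
    im=cv2.imread(f"pics/{n}7.png")[:,:,::-1].copy()
    hsv=cv2.cvtColor(cv2.GaussianBlur(im,(5,5),0),cv2.COLOR_RGB2HSV)
    x0,y0,x1,y1=B; roi=np.ascontiguousarray(hsv[y0:y1,x0:x1])
    t,_=cv2.threshold(roi[:,:,2],0,255,cv2.THRESH_OTSU)
    m=np.zeros(hsv.shape[:2],np.uint8);m[y0:y1,x0:x1]=(roi[:,:,1]>0)
    red=im[:,:,2].astype(int)  # blue channel separates cork from board
    bl=np.ascontiguousarray(cv2.GaussianBlur(im[:,:,2],(5,5),0)[y0:y1,x0:x1]); t,bw=cv2.threshold(bl,0,255,cv2.THRESH_BINARY_INV+cv2.THRESH_OTSU)
    bw=cv2.morphologyEx(bw,cv2.MORPH_OPEN,np.ones((7,7)))
    c=max(cv2.findContours(bw,cv2.RETR_EXTERNAL,cv2.CHAIN_APPROX_NONE)[0],key=cv2.contourArea)[:,0]+[x0,y0]
    print(n,t,"board",rect(n,c,.012),"mat",rect(n,blob(im,0,(5,60,140 if n=="top" else 165),(25,255,255),M),.004))
print("hand corners top",rect("top",np.array([[212.5,203],[258.5,202],[260,260],[214,261.5]]),.012))
E
```

```text
top 93.0 board [550.1 219.2 150.3 124.9   1.8] mat [546.8 226.1 233.2 232.7   1.5]
scene 87.0 board [556.3 220.7 152.6 126.7   2.2] mat [548.1 228.1 235.  233.5   1.5]
hand corners top [550.  221.6 149.4 117.2   1.3]
```

The board is about 5 mm off in y and 3–8 mm in x, with less than 0.5° of yaw. I'll do one gentle two-finger nudge in +y to centre it, then retreat.

```bash
python3 - <<'E'
from h import *
xm,ym=u(MA),u(MA+90); M=lambda y,z:MAT+.004*xm+y*ym+z*Z
R=min((down(s*xm) for s in(1,-1)),key=lambda R:abs(arm.solve_ik(M(-.1,.2),R)[5]))
arm.move_to(M(-.10,.22),R); arm.grip(.075)
arm.move_l(M(-.10,.03),feed=.25)
arm.move_l(M(-.10,.0035),feed=.08)
arm.move_l(M(-.0795,.0035),feed=.03); print(np.round(arm.current_force(),1))
arm.move_l(M(-.09,.0035),feed=.08)
arm.move_l(M(-.10,.20),feed=.25)
q=np.array(arm.current_joint_positions()); q[0]-=50; q[1]-=10; arm.move_joints(q)
print(arm.current_t())
im=boardmat("top",8)
x0,y0,x1,y1=200,195,272,270
bl=np.ascontiguousarray(cv2.GaussianBlur(im[:,:,2],(5,5),0)[y0:y1,x0:x1]);t,bw=cv2.threshold(bl,0,255,cv2.THRESH_BINARY_INV+cv2.THRESH_OTSU)
bw=cv2.morphologyEx(bw,cv2.MORPH_OPEN,np.ones((7,7)))
c=max(cv2.findContours(bw,cv2.RETR_EXTERNAL,cv2.CHAIN_APPROX_NONE)[0],key=cv2.contourArea)[:,0]+[x0,y0]
print(rect("top",c,.012))
E
```

```text
[-0.6 -0.6  0.9]
39.375
[550.6 219.4 150.6 125.3   2.1]
```

View pics/top8.png

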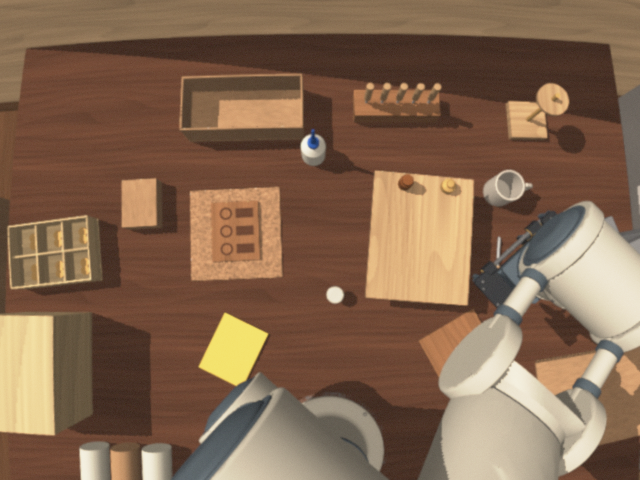

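The board hardly moved, so it was already within a few mm of centre. It sits square on the mat at (236,231), pocketed face up. The jar, weight, spool, glue and mug are where they were, and the awl is partly hidden under the raised arm. The job is ready to hand in.

```bash
python3 - <<'E'
from rig import arm
print(arm.current_ee_pos(),arm.current_force(),arm.current_t()); print(arm.sign_off())
E
```

```text
[ 0.45400385 -0.34180736  0.30138125] [-0.75236762 -0.22346211 -0.58021252] 39.425
the job is handed in; nothing more can be done
None
```

The board is turned over and lying flat on the cork mat, pocketed face up, about 3 to 8 mm off centre and square to within about 1° by my camera measurements; I handed the job in at 39.4 s and nothing else appears to have moved, though the arm partly hid the awl in the last picture.

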